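# Put the rolling pin away in its rack

### The job

Put the green-handled rolling pin from its cradle away in the one empty bay of the low wooden rack, lying on the table in line with the bay. First rest it with its front end inside the bay and let go; then take it again by the rear handle and slide it fully home under the roof, so that only the rear handle sticks out. Leave the other two pins and everything else on the table where they are.

Things in the scene. Friction and masses are not known exactly. Their poses are not given: they have to be found in the camera images.
- pin: Rolling pin, green handles, 280 mm long, 0.3 kg: wooden barrel 44 mm dia, 160 mm long, and at each end a handle 22 mm dia, 60 mm long. Origin mid-axis; x along the axis (ends alike): barrel x -80..80 mm, handles 80..140 mm either way. Starts in the cradle, axis 50 mm above the table; on the table its axis is 22 mm up.
- cradle: Dark wooden stand, fixed, 290 x 70 mm, holding the pin along its x. Origin on the table under its middle. End blocks (85..140 mm from the middle either way) enclose the handles between cheeks 66 mm high, 13..33 mm from the axis. Between them only a 10 mm base board: the barrel can be taken from above and lifted straight up.
- rack: Low wooden rack, fixed, 246 deep x 268 wide x 70 mm high: three straight bays side by side under one 12 mm roof, open in front, floored by the table. Origin on the table, mid front edge; x into the bays, y across, z up. Bay centres y = -84, 0, 84 mm; each 68 wide, 58 mm high, walls 16 mm. Two bays hold other pins (their handles stick out); a green tag on the roof edge marks the empty one.
- rack_lip (a point): Top of the roof's front edge, middle, 70 mm above the rack's origin. The inner back wall is 232 mm in from this edge. A pin touching the back wall has its middle 92 mm in from the front edge and its barrel 12 mm inside. A board with pale green tiles, top 17 mm above the roof, is fixed on the roof from 90 mm behind its front edge.
- blue_pin: Another rolling pin of the same size and axes, blue handles, lying home in one bay of the rack (origin about x = 86 mm in the rack's frame). Leave it.
- red_pin: Another rolling pin of the same size and axes, red handles, lying home in one bay of the rack. Leave it.
- jar: Glass jar with a white lid, 72 mm in diameter, 85 mm high; origin under its middle. Leave it.
- tool_pot: White square pot with green, blue and red bands, 85 x 85 mm, 100 mm high, with tools standing up to 230 mm; origin under its middle. Leave it.
- clay: Pink block of clay, 120 x 85 x 60 mm; origin under its middle. Leave it.

How it is judged:
On the way, in this order (a step that is already met when the one before it is completed fails the run):
1. the pin rests on the table with its front end at least 20 mm inside a bay, let go by the fingers (linear speed of pin below 0.02 m/s and height (world z) of pin between 0.016 and 0.03 m and y of pin in the frame of rack between -0.11 and 0.11 m and contact force between the fingers and pin below 0.1 N and x of pin in the frame of rack above -0.12 m), for 0.2 s.
2. the pin, its front end still in the bay, is held by its rear handle (tool point between 78 and 146 mm from the pin's middle, on the side away from the rack) (contact force between the fingers and pin above 1 N and horizontal distance between the grasp point and pin between 0.078 and 0.146 m and x of the grasp point in the frame of rack below 0.02 m and x of pin in the frame of rack above -0.13 m), for 0.15 s.
At the end, for the whole second after the job is handed in: The green-handled pin lies on the table in a bay of the rack, in line with it (within 0.25 rad), its middle at least 77 mm inside the mouth line (whole barrel under the roof to within 3 mm; the stop is at 92 mm), at rest and released (linear speed of pin below 0.02 m/s and height (world z) of pin between 0.016 and 0.03 m and y of pin in the frame of rack between -0.11 and 0.11 m and contact force between the fingers and pin below 0.1 N and x of pin in the frame of rack above 0.077 m and angle between the x axis of pin and the x axis of rack, either way round below 0.25 rad); the robot touches nothing.
It fails at once if another rolling pin shifted by more than 30 mm (distance of any of blue_pin, red_pin from where it was at the start of the episode above 0.03 m).
It fails at once if the jar, tool pot or clay shifted by more than 30 mm (distance of any of jar, tool_pot, clay from where it was at the start of the episode above 0.03 m).
It also fails if it takes over 54 s, if anything falls off the work surface, if the arm or the gripper's body presses on something with over 40 N, if the wrist force passes 120 N, or if a joint passes its speed limit or range.

### The arm

A 6-joint arm with a two-finger parallel gripper is mounted at the origin on the work surface. World frame = base frame: x ahead of the robot, y to its left, z up, the work surface at z = 0. Lengths are in m, angles in rad, forces in N, time in s.
With the tool pointing down it reaches from about 0.375 to 0.925 m from the base axis. Payload 5.7 kg.
Tool frame: the origin (TCP) lies between the finger pads, 19 mm behind the fingertips; this is the grasp point; z points along the fingers, x is the direction in which the jaws open and shut, and the axes are right-handed (so a half turn about z gives the same grasp; the last joint's range is limited). The gripper opens to 88 mm and grips with 3 to 60 N. Pads are 20 mm wide; open, the fingers measure 115 mm over their backs; the gripper's body (75 mm by 178 mm) begins 61 mm behind the grasp point.
Start: joints at [1.14, 0.359, 1.51, -0, 1.272, -0.115], TCP at [0.186, 0.57, 0.241] pointing down, gripper open.
Joint ranges: [-2.97, 2.97], [-1.01, 2.36], [0.21, 2.38], [-0.96, 4.11], [0.2, 2.71], [-2.98, 2.98]. Speed limits (rad/s): [2.39, 2.39, 3.14, 3.14, 3.14, 3.14].

### API

Orientations are given as a unit quaternion [w, x, y, z].
In Python, from station import robot gives the robot as it stands. The module is installed in compiled form; this text tells all that it offers.
- The arm moves only by the tool jog_arm, never from a script. Its argument "commands" is one flat list of numbers, 7 for each row, row after row: the turn, a rotation vector about the tool's x, y, z in degrees, then the shift along the tool's x, y, z in cm, then the opening, from -1 (shut) to 1 (fully open). A call has 1 to 8 rows; each row shifts and turns the commanded pose from where the row before left it, along the tool's axes as they then stand; what a row does not reach is not made up. A row lasts 1/10 s, in which the tool goes at most 50 mm and 8.59 degrees, less where a joint would pass 70% of its speed; a pose out of reach is approached as far as the arm can. A call is refused whole if a number of a shift passes 5 or a number of a turn 8.59, either way. A call with a gripper value outside its range is refused whole. The fingers move at their own pace and stop on an object; "grip_force" is the grip in N (left out, the last holds). Time passes only in rows, so rows that do not move let the fingers close. It gives the time, the measured TCP pose, the force and the opening at its end, in the units of the state.
- robot.read_state(): the state, without advancing time (a new reading comes with each control period).
- robot.capture(name): name is "scene" or "top"; returns a dict with "pixels" (384x512x3 uint8, red, green, blue), "fx", "fy", "cx", "cy" (pixels), "world_from_camera" (4x4, takes a point from camera to world coordinates). Camera axes: x right, y down, z forward; pixel columns grow to the right and rows downward; lengths in m; the calibration is good to about 2 mm. A picture is of the moment at which its call begins. There is no depth.
- robot.hand_in(): hands the job in, once; it reports no verdict.
The state is a dict: "t": time; "qpos": joint angles; "joint_vel": joint speeds; "joint_efforts": joint torques, N m; "eef_pos": TCP position; "ee_rot": TCP orientation; "force": force on the tool from outside, world axes, zero at the start; "ft_torque": the same for the moment, N m; "gripper_width": opening from 0.0 (shut) to 1.0 (fully open).
Only numpy, scipy, OpenCV 4.12 (cv2) and the standard library are available. Lean on these libraries where they do the work, as an engineer would, in place of code of your own. Each camera call takes 0.05 s, during which the arm holds its last target. There are 200 camera calls.

## Working session

There is one attempt and no reset: what is moved stays moved. The work goes in short steps, Python scripts to look and compute and a tool call to move; the robot and the scene stay as the last step left them, time stands still between calls to the robot, and variables do not carry over. Pictures are saved under pics/ and viewed, about 8 in all and at most 12, crops included, and the job is handed in when it is done.

Besides the shell and the picture viewer there is one more tool, called after "Call:" as name(argument=value, ...), one argument or row to a line, values as JSON. jog_arm: Moves the arm, as the interface text tells. Its arguments: {"type":"object","properties":{"commands":{"type":"array"},"grip_force":{"type":"number"}},"required":["commands"]}

```bash
mkdir -p pics
cat > h.py <<'E'
import numpy as np, cv2
from station import robot
def cap(n,f,crop=None,s=1):
    c=robot.capture(n); im=c["pixels"][:,:,::-1]
    if crop: im=im[crop[1]:crop[3],crop[0]:crop[2]]
    cv2.imwrite("pics/"+f,cv2.resize(im,None,fx=s,fy=s,interpolation=cv2.INTER_CUBIC)); return c
def ray(c,u,v,z):
    T=c["world_from_camera"]; d=T[:3,:3]@np.array([(u-c["cx"])/c["fx"],(v-c["cy"])/c["fy"],1]); o=T[:3,3]
    return (o+d*(z-o[2])/d[2]).round(4)
def proj(c,p):
    T=c["world_from_camera"]; q=T[:3,:3].T@(np.array(p)-T[:3,3]); return (q[0]/q[2]*c["fx"]+c["cx"],q[1]/q[2]*c["fy"]+c["cy"])
E
python3 - <<'E'
from h import *
c=cap("top","t0.png",s=1.5); print(c["fx"],c["cx"],c["cy"],c["world_from_camera"].round(3))
c=cap("scene","s0.png",s=1.5);print(c["world_from_camera"].round(3)); print(robot.read_state())
E
```

```text
404.2811354591924 247.17905007283417 188.39612016913168 [[-0.008 -0.978  0.208  0.397]
 [-1.     0.007 -0.002  0.059]
 [ 0.    -0.208 -0.978  1.076]
 [ 0.     0.     0.     1.   ]]
[[-0.222  0.742 -0.632  1.365]
 [ 0.975  0.173 -0.14   0.215]
 [ 0.006 -0.647 -0.762  0.97 ]
 [ 0.     0.     0.     1.   ]]
{'t': 0.1, 'qpos': array([ 1.13990238e+00,  3.59432997e-01,  1.51132999e+00, -2.56805291e-05,
        1.27251026e+00, -1.15083806e-01]), 'joint_vel': array([-0.00047836, -0.00059844, -0.00084588, -0.00034387, -0.00138048,
       -0.0001959 ]), 'joint_efforts': array([ 4.20737570e-04, -5.16353059e+01, -2.71406418e+01,  6.77883346e-02,
        2.78001360e-02, -5.25361770e-06]), 'eef_pos': array([0.18610523, 0.56977384, 0.24059142]), 'ee_rot': array([ 4.22671498e-04,  8.09499391e-01,  5.87120115e-01, -7.26354370e-04]), 'force': array([-0.53273376,  0.26012307, -0.94500472]), 'ft_torque': array([-0.02519971, -0.03283899, -0.04852938]), 'gripper_width': 1.0010345594576482}
```

View pics/t0.png

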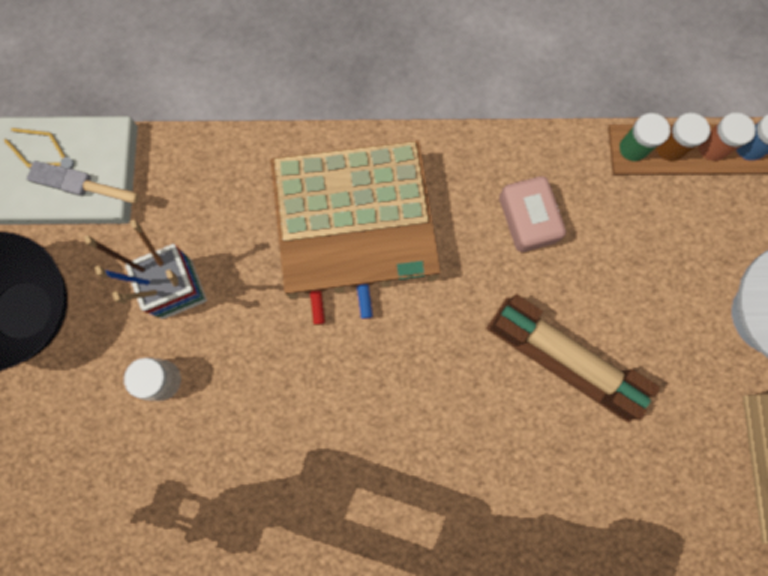

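View pics/s0.png

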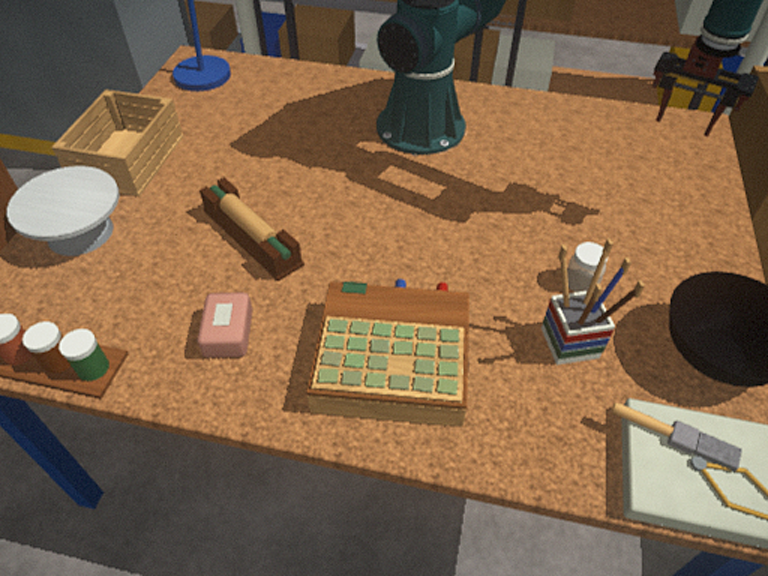

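Top view (1.5x): the roof's front edge runs (287,291)–(438,273) with the green tag at (411,269), so the empty bay is the right one. The pin barrel runs (533,330)–(617,383). The scene view agrees.

Run:
```python
from h import *
c=cap("top","t1.png",(180,140,450,290),2.9)
g=lambda u,v,z:ray(c,u/1.5,v/1.5,z)
L=g(287,291,.07);R=g(438,273,.07);print("edge",L,R,np.linalg.norm(L-R),"tag",g(411,269,.07))
for p in [(533,330),(617,383)]: print(g(*p,.06))
from scipy.spatial.transform import Rotation as Ro
q=robot.read_state()["ee_rot"];print(Ro.from_quat(q[[1,2,3,0]]).as_matrix().round(3))
```

```text
edge [0.5977 0.1985 0.07  ] [ 0.627  -0.0579  0.07  ] 0.25806869240572367 tag [ 0.6343 -0.0121  0.07  ]
[ 0.5295 -0.2161  0.06  ]
[ 0.4403 -0.3496  0.06  ]
[[ 0.311  0.951 -0.001]
 [ 0.951 -0.311 -0.001]
 [-0.001 -0.    -1.   ]]
```

View pics/t1.png

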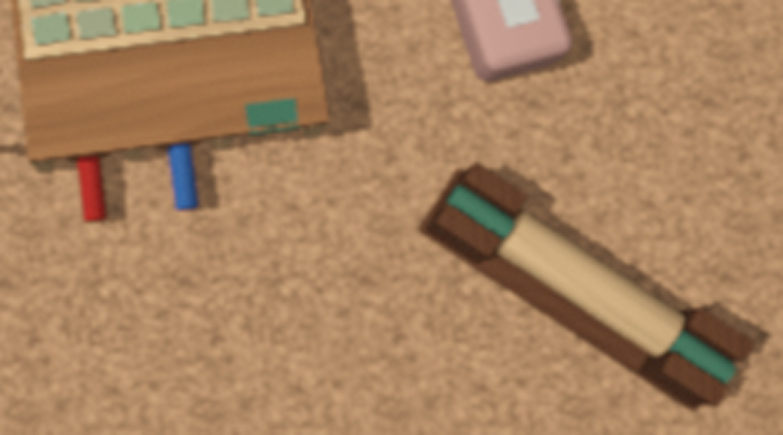

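Enlarged crop: roof corners at (30,160) and (328,124); barrel ends at (512,232) and (673,336); blue handle tip at (185,209), red handle tip at (94,220).

```bash
cat >> h.py <<'E'
from scipy.spatial.transform import Rotation as Ro
def rel(x,y,z,ang):
    """turn (deg about tool z) and shift (cm, tool axes before turn) to have TCP at xyz with tool x (jaw) at world angle ang deg (mod 180)"""
    s=robot.read_state(); R=Ro.from_quat(s["ee_rot"][[1,2,3,0]]).as_matrix()
    a=np.degrees(np.arctan2(R[1,0],R[0,0])); d=(ang-a+90)%180-90
    print("t",round(s["t"],2),"tcp",s["eef_pos"].round(4),"jaw",a.round(2),"down",R[:,2].round(4),"turn z",round(-d,2),"alt",round(-d+np.sign(d)*180,1),"shift cm",(R.T@(np.array([x,y,z])-s["eef_pos"])*100).round(2), "q",s["qpos"].round(2))
E
python3 - <<'E'
from h import *
c=robot.capture("top")
g=lambda u,v,z:ray(c,180+u/2.9,140+v/2.9,z)
L=g(30,160,.07);R=g(328,124,.07);w=L-R;n=np.linalg.norm(w);w/=n;ya=np.degrees(np.arctan2(w[1],w[0]));print("edge",L,R,n,"rack x ang",ya-90)
m=(L+R)/2; rx=np.array([w[1],-w[0],0])
print("origin",m,"bay centre mouth",m-.084*w)
a=g(512,232,.05);b=g(673,336,.05);p=(a+b)/2;pa=np.degrees(np.arctan2(*(a-b)[1::-1]));print("pin",p,np.linalg.norm(a-b),"ang",pa)
for u,v in [(185,209),(94,220)]:
    t=g(u,v,.022)-m; print("tip in rack",t@rx,t@w)
rel(p[0],p[1],.15,pa+90)
E
```

```text
edge [0.5947 0.2009 0.07  ] [ 0.625  -0.0606  0.07  ] 0.26324957739757154 rack x ang 6.609387151866628
origin [0.60985 0.07015 0.07   ] bay centre mouth [ 0.61951839 -0.01329173  0.07      ]
pin [ 0.4851 -0.2887  0.05  ] 0.1617081321393578 ang 55.58271806443777
tip in rack -0.05228107158255582 0.0018800410047859386
tip in rack -0.052122856703687825 0.08491367857446068
t 0.2 tcp [0.1862 0.5699 0.2408] jaw 71.9 down [-5.0e-04 -1.1e-03 -1.0e+00] turn z -73.68 alt 106.3 shift cm [-72.32  55.09   9.16] q [ 1.14  0.36  1.51  0.    1.27 -0.12]
```

Call:
jog_arm(
  commands=[0, 0, 4, -2.5, 3.5, -2, 1, 0, 0, 4, -2.5, 3.5, -2, 1, 0, 0, 4, -2, 3.5, -2, 1, 0, 0, 5, -1, 4.5, -1, 1, 0, 0, 5, 0, 4.5, 0, 1, 0, 0, 5, 0, 4.5, 0, 1, 0, 0, 5, 0, 4.5, 0, 1, 0, 0, 5, 0, 4.5, 0, 1],
  grip_force=30,
)

```text
t: 1.0
eef_pos: [0.4247, 0.3122, 0.3113]
ee_rot: [-0.0, 0.954, 0.298, 0.0]
force: [0.0, 0.0, -0.3]
gripper_width: 1.002
```

Call:
jog_arm(
  commands=[0, 0, 5, 0, 4.5, 0, 1, 0, 0, 5, 0, 4.5, 0, 1, 0, 0, 5, 0, 4.5, 0, 1, 0, 0, 5, 0, 4.5, 0, 1, 0, 0, 5, 0, 4.5, 0, 1, 0, 0, 5, 0, 4.5, 0, 1, 0, 0, 5, 0, 4.5, 0, 1, 0, 0, 5, 0, 4.5, 0, 1],
)

```text
t: 1.8
eef_pos: [0.5291, -0.025, 0.3112]
ee_rot: [0.0, 0.999, -0.046, 0.0]
force: [1.4, 0.4, -0.1]
gripper_width: 1.001
```

```bash
python3 -c "
from h import *
rel(.4851,-.2887,.18,-34.4)"
```

```text
t 1.8 tcp [ 0.5291 -0.025   0.3112] jaw -5.3 down [ 2.e-04 -1.e-04 -1.e+00] turn z 29.1 alt -150.9 shift cm [-1.95 26.66 13.13] q [-0.18  0.2   1.56 -0.    1.38 -0.09]
```

Call:
jog_arm(
  commands=[0, 0, 4.85, 0.8, 4.3, 2, 1, 0, 0, 4.85, 0.8, 4.3, 2, 1, 0, 0, 4.85, 0.8, 4.3, 2, 1, 0, 0, 4.85, 0.8, 4.3, 2, 1, 0, 0, 4.85, 0.8, 4.3, 2, 1, 0, 0, 4.85, 0.8, 4.3, 2, 1, 0, 0, 0, 0, 0, 0, 1, 0, 0, 0, 0, 0, 0, 1],
)

```text
t: 2.6
eef_pos: [0.4979, -0.2814, 0.1907]
ee_rot: [-0.0, 0.956, -0.295, -0.001]
force: [0.3, -0.4, 1.0]
gripper_width: 1.0
```

```bash
python3 -c "
from h import *
c=cap('top','t2.png',(300,170,460,290),4.5)
print(proj(c,robot.read_state()['eef_pos']))
rel(.4851,-.2887,.05,-34.4)"
```

```text
(np.float64(401.3098487477711), np.float64(225.8760442665444))
t 2.65 tcp [ 0.4986 -0.2807  0.1914] jaw -34.2 down [-2.e-04  8.e-04 -1.e+00] turn z 0.2 alt -179.8 shift cm [-0.66  1.43 14.14] q [-0.63  0.37  1.63  0.    1.14 -0.04]
```

View pics/t2.png

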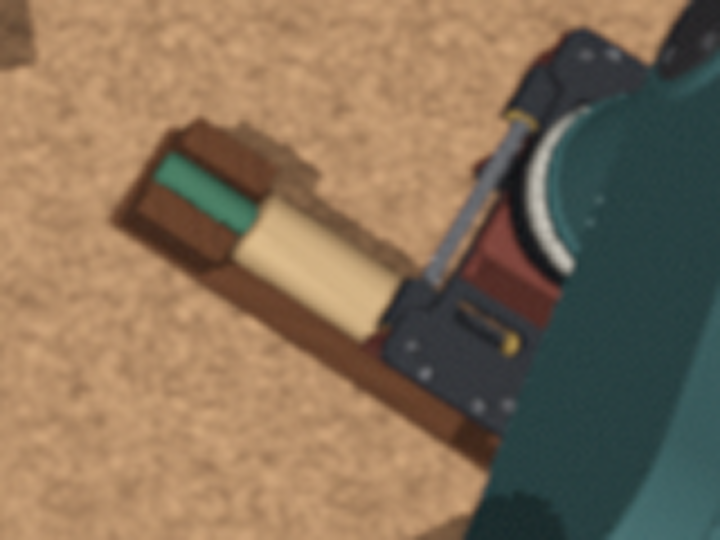

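The gripper stands over the cradle and the pin is undisturbed (barrel end near (250,230) in the crop). Centre and descend.

Call:
jog_arm(
  commands=[0, 0, 0.2, -0.7, 1.4, 3, 1, 0, 0, 0, 0, 0, 3, 1, 0, 0, 0, 0, 0, 3, 1, 0, 0, 0, 0, 0, 3, 1, 0, 0, 0, 0, 0, 2.1, 1, 0, 0, 0, 0, 0, 0, 1, 0, 0, 0, 0, 0, 0, -1, 0, 0, 0, 0, 0, 0, -1],
  grip_force=20,
)

```text
t: 3.45
eef_pos: [0.4864, -0.2889, 0.0521]
ee_rot: [0.001, 0.955, -0.295, 0.001]
force: [0.0, -0.1, 0.3]
gripper_width: 0.858
```

Call:
jog_arm(
  commands=[0, 0, 0, 0, 0, 0, -1, 0, 0, 0, 0, 0, 0, -1, 0, 0, 0, 0, 0, 0, -1, 0, 0, 0, 0, 0, 0, -1],
)

```text
t: 3.85
eef_pos: [0.4848, -0.2887, 0.0507]
ee_rot: [0.0, 0.955, -0.296, -0.0]
force: [2.1, -1.5, 4.7]
gripper_width: 0.498
```

```bash
python3 -c "
from h import *
rel(.4851,-.2887,.05,-34.4);s=robot.read_state();print(s['force'],s['gripper_width'])"
```

```text
t 3.85 tcp [ 0.4848 -0.2887  0.0507] jaw -34.4 down [-2.e-04 -1.e-04 -1.e+00] turn z 0.0 alt -180.0 shift cm [ 0.02 -0.02  0.07] q [-0.66  0.54  1.77 -0.    0.83 -0.06]
[ 2.12855699 -1.47999956  4.73409258] 0.4980504124496314
```

Call:
jog_arm(
  commands=[0, 0, 0, 0, 0, -2, -1, 0, 0, 0, 0, 0, -3, -1, 0, 0, 0, 0, 0, -3, -1, 0, 0, 0, 0, 0, -3, -1, 0, 0, 0, 0, 0, -3, -1, 0, 0, 0, 0, 0, 0, -1],
  grip_force=25,
)

```text
t: 4.45
eef_pos: [0.4869, -0.2902, 0.1938]
ee_rot: [0.001, 0.955, -0.296, 0.003]
force: [0.7, -0.0, -4.4]
gripper_width: 0.496
```

Call:
jog_arm(
  commands=[0, 0, 7, -3, -2.5, 0, -1, 0, 0, 7, -3, -2.5, 0, -1, 0, 0, 7, -3, -2.5, 0, -1, 0, 0, 7, -3, -2.5, 0, -1, 0, 0, 7, -3, -2.5, 0, -1, 0, 0, 7, -3, -2.5, 0, -1, 0, 0, 7, -3, -2.5, 0, -1, 0, 0, 0, 0, 0, 0, -1],
)

```text
t: 5.25
eef_pos: [0.5096, -0.0207, 0.1887]
ee_rot: [-0.0, 0.747, -0.665, -0.001]
force: [-0.3, -0.8, -4.1]
gripper_width: 0.494
```

```bash
python3 -c "
from h import *
rel(.5251,-.0242,.03,-83.4);s=robot.read_state();print(s['force'],s['gripper_width'])"
```

```text
t 5.25 tcp [ 0.5096 -0.0207  0.1887] jaw -83.41 down [-8.0e-04  2.1e-03 -1.0e+00] turn z -0.01 alt 180.0 shift cm [ 0.56 -1.5  15.87] q [-0.18  0.29  1.77  0.    1.09  1.28]
[-0.32471827 -0.76742972 -4.06138108] 0.4938679260619895
```

Call:
jog_arm(
  commands=[0, 0, 0, 0.3, 2.8, 0, -1, 0, 0, 0, 0.2, 2.7, 0, -1, 0, 0, 0, 0, 0, 3, -1, 0, 0, 0, 0, 0, 4, -1, 0, 0, 0, 0, 0, 4, -1, 0, 0, 0, 0, 0, 1.3, -1, 0, 0, 0, 0, 0, 0, -1, 0, 0, 0, 0, 0, 0, -1],
)

```text
t: 6.05
eef_pos: [0.4543, -0.0361, 0.0668]
ee_rot: [0.001, 0.747, -0.665, -0.001]
force: [0.1, -0.4, -3.7]
gripper_width: 0.499
```

```bash
python3 -c "
from h import *
c=cap('top','t3.png',(170,120,330,260),4)
cap('scene','s3.png',(190,90,350,220),4)
rel(.4556,-.0323,.025,-83.4);s=robot.read_state();print(s['force'],s['gripper_width'])"
```

```text
t 6.15 tcp [ 0.4556 -0.0362  0.068 ] jaw -83.38 down [ 1.3e-03 -5.0e-04 -1.0e+00] turn z 0.02 alt -180.0 shift cm [-0.39 -0.04  4.3 ] q [-0.23  0.41  2.   -0.    0.74  1.22]
[ 0.46943406 -0.52067783 -3.03287017] 0.49645791823875074
```

View pics/t3.png

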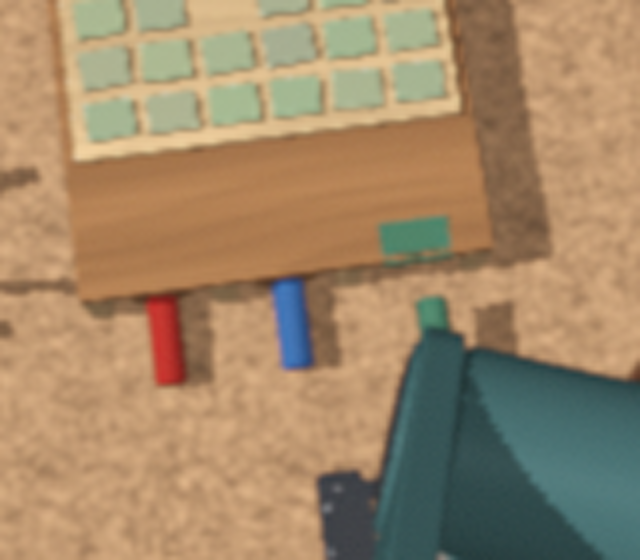

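View pics/s3.png

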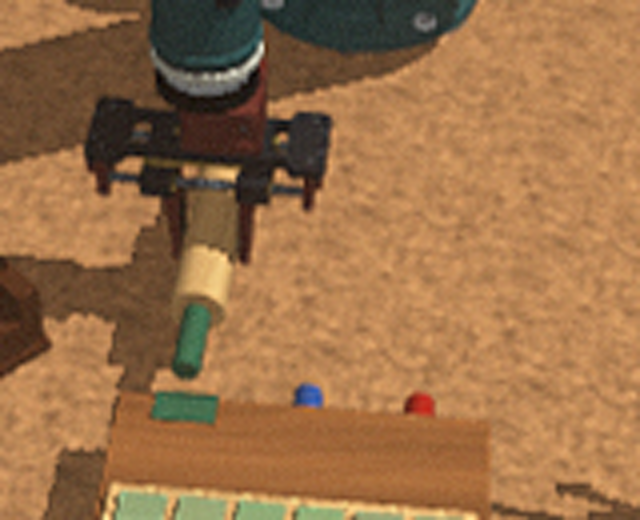

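The pin is held level; its front tip is at (432,300) in the top crop, just short of the roof edge and below the tag (415,236). The roof corners are at (83,298) and (490,246).

```bash
python3 -c "
from h import *
c=robot.capture('top')
g=lambda u,v,z:ray(c,170+u/4,120+v/4,z)
L=g(83,298,.07);R=g(490,246,.07);w=(L-R);print(np.linalg.norm(w));w/=np.linalg.norm(w);rx=np.array([w[1],-w[0],0]);m=(L+R)/2
print(L,R,'ang',np.degrees(np.arctan2(rx[1],rx[0])))
for p in [(432,300,.068),(290,283,.03),(297,366,.022),(162,300,.03),(170,382,.022),(415,236,.07)]:
  t=g(*p)-m;print(t@rx,t@w)
t=robot.read_state()['eef_pos']-m;print(t@rx,t@w)"
```

```text
0.26105635406938477
[0.5964 0.1999 0.07  ] [ 0.6283 -0.0592  0.07  ] ang 7.018847638704583
-0.029634674197371907 -0.0888949440925389
0.0008771669274869945 -0.0014681887417232805
-0.053429881259633154 0.00098630045193828
0.0004836503614329024 0.08371828403836216
-0.05315158885698708 0.08508251055286155
0.012677032941019403 -0.08402879170743983
-0.16838372355905298 -0.08667092926102636
```

Call:
jog_arm(
  commands=[0, 0, 0, -0.3, 0, 2, -1, 0, 0, 0, 0, 0, 2, -1, 0, 0, 0, 0, 0, 0.3, -1, 0, 0, 0, 0, 0, 0, -1, 0, 0, 0, 0, 0, 0, -1],
)

```text
t: 6.7
eef_pos: [0.4554, -0.0331, 0.0253]
ee_rot: [-0.0, 0.747, -0.665, 0.001]
force: [0.6, -0.2, -3.9]
gripper_width: 0.49
```

Call:
jog_arm(
  commands=[0, 0, 0, 0, -1.5, 0, -1, 0, 0, 0, 0, -1.5, 0, -1, 0, 0, 0, 0, -1.5, 0, -1, 0, 0, 0, 0, -1.5, 0, -1, 0, 0, 0, 0, -1.5, 0, -1, 0, 0, 0, 0, 0, 0, -1, 0, 0, 0, 0, 0, 0, -1],
)

```text
t: 7.4
eef_pos: [0.529, -0.0243, 0.025]
ee_rot: [-0.0, 0.747, -0.665, 0.0]
force: [0.1, -0.4, -3.9]
gripper_width: 0.497
```

```bash
python3 -c "
from h import *
rel(.5271,-.0242,.022,-83.4);s=robot.read_state();print(s['force'],s['gripper_width'])"
```

```text
t 7.4 tcp [ 0.529  -0.0243  0.025 ] jaw -83.37 down [ 3.e-04 -2.e-04 -1.e+00] turn z 0.03 alt -180.0 shift cm [-0.03  0.19  0.3 ] q [-0.18  0.55  1.86 -0.    0.73  1.28]
[ 0.05296864 -0.38836374 -3.94336025] 0.49653955583499293
```

Call:
jog_arm(
  commands=[0, 0, 0, 0, 0, 0.15, -1, 0, 0, 0, 0, 0, 0.1, -1, 0, 0, 0, 0, 0, 0, -1, 0, 0, 0, 0, 0, 0, -1],
)

```text
t: 7.8
eef_pos: [0.5279, -0.0242, 0.0227]
ee_rot: [0.0, 0.747, -0.665, -0.0]
force: [-3.2, 0.8, 7.6]
gripper_width: 0.495
```

Call:
jog_arm(
  commands=[0, 0, 0, 0, 0, 0, 0.2, 0, 0, 0, 0, 0, 0, 0.5, 0, 0, 0, 0, 0, 0, 1, 0, 0, 0, 0, 0, 0, 1, 0, 0, 0, 0, 0, 0, 1, 0, 0, 0, 0, 0, 0, 1, 0, 0, 0, 0, 0, 0, 1, 0, 0, 0, 0, 0, 0, 1],
)

```text
t: 8.6
eef_pos: [0.5291, -0.0243, 0.0218]
ee_rot: [0.0, 0.747, -0.665, -0.0]
force: [0.3, -0.1, 0.2]
gripper_width: 0.994
```

Call:
jog_arm(
  commands=[0, 0, 0, 0, 0, -3, 1, 0, 0, 0, 0, 0, -4, 1, 0, 0, 0, 0, 3, 0, 1, 0, 0, 0, 0, 4, 0, 1, 0, 0, 0, 0, 3.3, 0, 1, 0, 0, 0, 0, 1.2, 0, 1, 0, 0, 0, 0, 0, 0, 1, 0, 0, 0, 0, 0, 0, 1],
)

```text
t: 9.4
eef_pos: [0.417, -0.0379, 0.0923]
ee_rot: [-0.001, 0.747, -0.665, 0.001]
force: [0.2, -0.7, -0.1]
gripper_width: 0.999
```

```bash
python3 -c "
from h import *
c=cap('scene','s4.png',(190,90,350,220),4)
p=np.array([.529,-.0243,.022]);d=np.array([.993,.1155,0])
for k in (.08,.14,-.08): u=proj(c,p+d*k);print(k,(u[0]-190)*4,(u[1]-90)*4)
rel(*(p-d*.115),-83.4)"
```

```text
0.08 186.47137484076825 420.84120759975906
0.14 174.85312134602646 484.13543859968263
-0.08 214.16903125408078 269.94917688497526
t 9.45 tcp [ 0.4175 -0.038   0.0922] jaw -83.4 down [ 2.8e-03 -7.0e-04 -1.0e+00] turn z 0.0 alt -180.0 shift cm [-0.07  0.28  7.02] q [-0.26  0.32  2.06  0.    0.76  1.2 ]
```

View pics/s4.png

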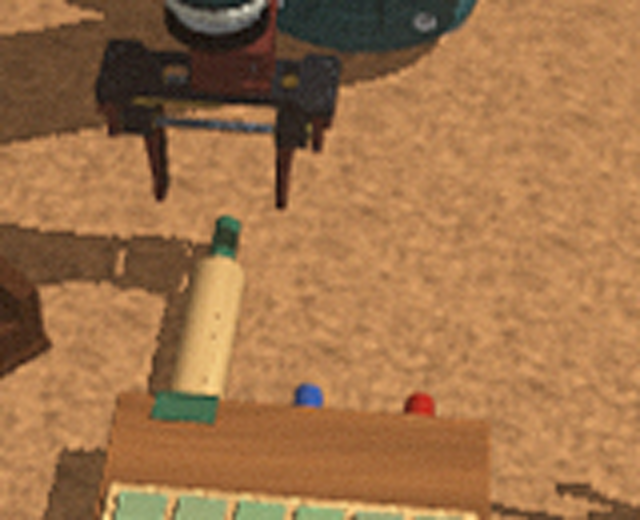

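Scene crop: the pin lies on the table with its front handle under the roof. The rear handle is at about (227,236), its barrel axis runs from about (225,268) to (198,390), slightly right of prediction.

```bash
python3 -c "
from h import *
c=robot.capture('scene')
g=lambda u,v,z:ray(c,190+u/4,90+v/4,z)
m=np.array([.6123,.07035,.07]);rx=np.array([.9929,.1192,0]);w=np.array([-.1192,.9929,0])
R=lambda t:(round(float((t-m)@rx),4),round(float((t-m)@w),4))
for p in [(227,236,.028),(224.5,262,.033),(198,390,.033),(189,393,.033),(309,392,.022),(421,400,.022)]: print(g(*p),R(g(*p)))
print(R(robot.read_state()['eef_pos']))
im=c['pixels'].astype(int);mk=(im[...,1]-im[...,0]>15)&(im[...,1]>im[...,2]-5)
sub=mk[143:156,240:255]
v,u=np.nonzero(sub);u=u+240;v=v+143;print(len(u),u.mean(),v.mean(),u.min(),u.max(),v.min(),v.max());t=ray(c,u.mean(),v.mean(),.025);print(t,R(t))
"
```

```text
[ 0.4149 -0.0313  0.028 ] (-0.2081, -0.0774)
[ 0.4496 -0.0248  0.033 ] (-0.1729, -0.0751)
[ 0.5861 -0.0116  0.033 ] (-0.0358, -0.0782)
[ 0.5905 -0.0174  0.033 ] (-0.0321, -0.0845)
[0.5598 0.0682 0.022 ] (-0.0524, 0.0041)
[0.5484 0.1524 0.022 ] (-0.0537, 0.0891)
(-0.2064, -0.0842)
30 245.96666666666667 148.43333333333334 243 249 144 153
[ 0.4099 -0.0352  0.025 ] (-0.2135, -0.0807)
```

Call:
jog_arm(
  commands=[0, 0, 0, 0, 0.3, 2, 1, 0, 0, 0, 0, 0, 2.5, 1, 0, 0, 0, 0, 0, 2.4, 1, 0, 0, 0, 0, 0, 0, 1, 0, 0, 0, 0, 0, 0, 0, 0, 0, 0, 0, 0, 0, -0.3, 0, 0, 0, 0, 0, 0, -1, 0, 0, 0, 0, 0, 0, -1],
  grip_force=15,
)

```text
t: 10.3
eef_pos: [0.4127, -0.038, 0.0237]
ee_rot: [-0.0, 0.747, -0.665, 0.001]
force: [0.7, 0.6, 1.1]
gripper_width: 0.678
```

Call:
jog_arm(
  commands=[0, 0, 0, 0, 0, 0, -1, 0, 0, 0, 0, 0, 0, -1, 0, 0, 0, 0, 0, 0, -1, 0, 0, 0, 0, 0, 0, -1, 0, 0, 0, 0, 0, 0, -1, 0, 0, 0, 0, 0, 0, -1],
)

```text
t: 10.9
eef_pos: [0.4118, -0.0378, 0.0229]
ee_rot: [0.0, 0.747, -0.665, -0.0]
force: [-0.4, 0.6, 1.1]
gripper_width: 0.244
```

```bash
python3 -c "
from h import *
c=cap('top','t5.png',(210,150,330,260),5);cap('scene','s5.png',(190,90,350,220),4)
rel(.415,-.0376,.022,-83.4);s=robot.read_state();print(s['force'],s['gripper_width'])"
```

```text
t 11.0 tcp [ 0.4119 -0.0378  0.0229] jaw -83.4 down [-1.e-04 -0.e+00 -1.e+00] turn z 0.0 alt -180.0 shift cm [ 0.01 -0.31  0.09] q [-0.26  0.46  2.12 -0.    0.56  1.2 ]
[-0.80741586  0.67826901  0.81176329] 0.247873006556819
```

View pics/s5.png

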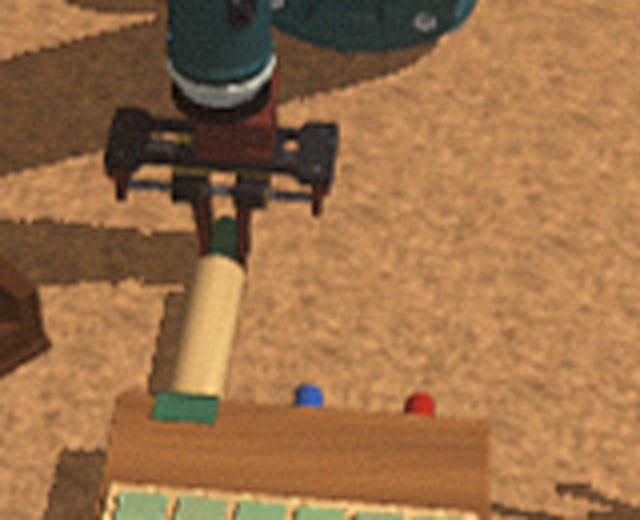

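The fingers are closed on the rear handle (opening 22 mm) and the pin is in line with the bay. Slide in.

Call:
jog_arm(
  commands=[0, 0, 0, 0, -0.8, 0, -1, 0, 0, 0, 0, -1.6, 0, -1, 0, 0, 0, 0, -1.6, 0, -1, 0, 0, 0, 0, -1.6, 0, -1, 0, 0, 0, 0, -1.6, 0, -1, 0, 0, 0, 0, -1.6, 0, -1, 0, 0, 0, 0, -1.2, 0, -1, 0, 0, 0, 0, 0, 0, -1],
)

```text
t: 11.8
eef_pos: [0.5113, -0.026, 0.0228]
ee_rot: [0.0, 0.747, -0.665, -0.001]
force: [-0.5, 2.6, 3.4]
gripper_width: 0.246
```

```bash
python3 -c "
from h import *
rel(.5907,-.0170,.022,-83.4);s=robot.read_state();print(s['force'],s['gripper_width'])"
```

```text
t 11.8 tcp [ 0.5113 -0.026   0.0228] jaw -83.36 down [-1.6e-03  2.0e-04 -1.0e+00] turn z 0.04 alt -180.0 shift cm [ 0.02 -7.99  0.07] q [-0.19  0.54  1.9  -0.    0.7   1.27]
[-0.51055412  2.5948397   3.39618534] 0.24632350638961625
```

Call:
jog_arm(
  commands=[0, 0, 0, 0, -1.2, 0, -1, 0, 0, 0, 0, -1.4, 0, -1, 0, 0, 0, 0, -1.4, 0, -1, 0, 0, 0, 0, -1.4, 0, -1, 0, 0, 0, 0, -1.2, 0, -1, 0, 0, 0, 0, -0.8, 0, -1, 0, 0, 0, 0, 0, 0, -1, 0, 0, 0, 0, 0, 0, -1],
)

```text
t: 12.6
eef_pos: [0.5841, -0.0176, 0.0227]
ee_rot: [0.0, 0.747, -0.665, -0.001]
force: [-2.8, 1.0, 5.2]
gripper_width: 0.246
```

Call:
jog_arm(
  commands=[0, 0, 0, 0, -0.3, 0, -1, 0, 0, 0, 0, -0.3, 0, -1, 0, 0, 0, 0, -0.2, 0, -1, 0, 0, 0, 0, 0, 0, -1],
)

```text
t: 13.0
eef_pos: [0.5901, -0.0168, 0.0226]
ee_rot: [0.002, 0.747, -0.665, -0.002]
force: [-6.5, -0.6, 7.6]
gripper_width: 0.249
```

```bash
python3 -c "
from h import *
c=cap('top','t6.png',(190,150,310,260),5)
rel(.5907,-.0170,.022,-83.4);s=robot.read_state();print(s['force'],s['gripper_width'])
m=np.array([.6123,.07035,.07]);print((s['eef_pos']-m)@[.9929,.1192,0],(s['eef_pos']-m)@[-.1192,.9929,0])"
```

```text
t 13.05 tcp [ 0.5901 -0.0168  0.0226] jaw -83.38 down [-4.9e-03  1.0e-04 -1.0e+00] turn z 0.02 alt -180.0 shift cm [ 0.03 -0.06  0.06] q [-0.15  0.61  1.72 -0.    0.81  1.31]
[-6.75543664 -0.85731719  7.73529879] 0.24685448369149535
-0.03244272993075873 -0.08387310862460727
```

Call:
jog_arm(
  commands=[0, 0, 0, 0, 0, 0, -0.3, 0, 0, 0, 0, 0, 0, 0, 0, 0, 0, 0, 0, 0, 0.3, 0, 0, 0, 0, 0, 0, 0.3, 0, 0, 0, 0, 0, 0, 0.3, 0, 0, 0, 0, 0, -2, 0.3, 0, 0, 0, 0, 0, -3, 0.3, 0, 0, 0, 0, 0, -4, 0.3],
)

```text
t: 13.85
eef_pos: [0.5913, -0.0167, 0.1123]
ee_rot: [0.001, 0.747, -0.665, -0.002]
force: [0.7, 0.3, -0.8]
gripper_width: 0.644
```

Call:
jog_arm(
  commands=[0, 0, 0, 0, 3, -4, 0.3, 0, 0, 0, 0, 5, -4, 0.3, 0, 0, 0, 0, 5, -4, 0.3, 0, 0, 0, 0, 5, 0, 0.3, 0, 0, 0, 5, 0, 0, 0.3, 0, 0, 0, 5, 0, 0, 0.3, 0, 0, 0, 5, 0, 0, 0.3, 0, 0, 0, 5, 0, 0, 0.3],
)

```text
t: 14.65
eef_pos: [0.4586, -0.2356, 0.2158]
ee_rot: [-0.0, 0.747, -0.665, 0.001]
force: [0.6, 0.0, -0.3]
gripper_width: 0.649
```

```bash
python3 -c "
from h import *
c=cap('top','t7.png',(180,150,300,250),6)
s=robot.read_state();print(s['t'],s['eef_pos'],s['force'])"
```

```text
14.7 [ 0.46082483 -0.24381522  0.21620489] [ 2.36592235 -7.51057828  1.0455917 ]
```

View pics/t7.png

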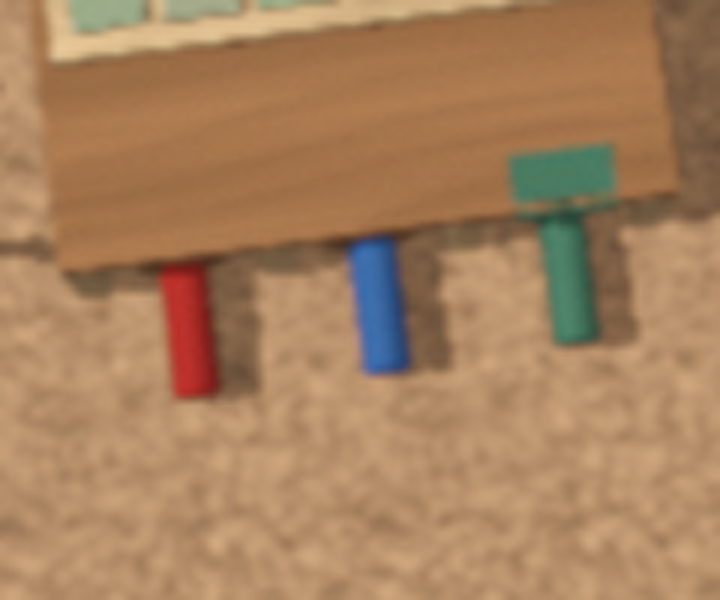

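The green handle tip at (576,341) is about 8 px (3 mm) further in than the line through the red (195,395) and blue (386,372) tips, so the pin's middle is about 89 mm in, and it lies parallel to them. Settle and hand in.

Call:
jog_arm(
  commands=[0, 0, 0, 0, 0, 0, 0.3, 0, 0, 0, 0, 0, 0, 0.3, 0, 0, 0, 0, 0, 0, 0.3],
)

```text
t: 15.0
eef_pos: [0.4581, -0.2321, 0.2151]
ee_rot: [-0.0, 0.747, -0.665, -0.001]
force: [-0.0, -1.3, 0.2]
gripper_width: 0.648
```

```bash
python3 -c "
from h import *
s=robot.read_state();print(s['t'],s['eef_pos'],s['force'],abs(s['joint_vel']).max());print(robot.hand_in())"
```

```text
15.0 [ 0.45814476 -0.23213333  0.21511571] [-0.03088143 -1.28967918  0.22623686] 0.009881090935769504
the job is handed in; nothing more can be done
None
```

The green-handled pin is home in the empty bay, with only its rear handle sticking out, and I handed the job in at t = 15.0 s of the 54 s allowed. The hand-in gives no verdict, so the result below rests on my own checks.

I lifted the pin from the cradle by its barrel and laid it on the table with its front end about 45 mm inside the bay. I then let go, took it again by the rear handle about 117 mm from its middle, slid it in, released it and moved the arm clear.

- **Depth:** measured against the blue pin's stated 86 mm, the last picture puts the pin's middle about 89 mm in. The arm position at release gave about 85 mm. Both are above the 77 mm needed.
- **Alignment:** the green handle lies parallel to the red and blue ones, which show no sign of having moved.
- **Scene camera:** it read positions about 4–5 mm to one side of the top camera, checked on the blue and red pins, so I relied on the top camera and the arm pose.
- **Forces:** the wrist force rose to about 10 N at the end of the slide. The arm was still and clear of everything at hand-in.
- **Not checked:** I took no final picture of the jar, tool pot or clay; the arm passed well clear of them.

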